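# Check a box of staples on the desk balance

### The arm

A 7-joint arm with a two-finger parallel gripper is mounted at the origin on a cart in front of the work surface, level with it; the furniture and walls round the work are solid. World frame = base frame: x ahead of the robot, y to its left, z up, the work surface at z = 0. Lengths are in m, angles in degrees, forces in N, time in s.
With the tool pointing down it reaches from about 0.425 to 0.875 m from the base axis. Payload 4.7 kg.
Tool frame: the origin (TCP) lies between the finger pads; the fingertips stand 22 mm ahead of it and the grasp point (between the pads) lies 3 mm ahead of it; z points along the fingers, y is the line along which they close (so a half turn about z gives the same grasp; the last joint's range is limited). The gripper opens to 87 mm and grips with 3 to 60 N. Pads are 19 mm wide; open, the fingers measure 117 mm over their backs; the gripper's body (75 mm by 190 mm) begins 51 mm behind the grasp point.
Start: joints at [-69.895, 18.392, -4.016, 83.108, 1.295, 78.541, -3.26], TCP at [0.215, 0.613, 0.245] pointing down, gripper open.
Joint ranges: [-163.93, 163.93], [-17.29, 119.83], [-79.2, 71.16], [3.27, 140.29], [-89.18, 269.18], [5.43, 117.66], [-154.24, 154.24]. Speed limits (degrees/s): [147.25, 147.25, 180, 180, 180, 180, 180].

### API

Orientations are given as [roll, pitch, yaw] about the fixed x, y, z axes, in that order (R = Rz(yaw) Ry(pitch) Rx(roll)).
In Python, from cell import env gives the robot as it stands.
- The arm moves only by the tool drive_tool, never from a script. Its argument "moves" is a list of rows, each a list of 3 entries, a list of its own where there are three numbers: the shift along the tool's x, y, z in mm, then the turn, a rotation vector about the tool's x, y, z in rad, then the closure, from 0 (fully open) to 1 (shut). In form: [[[x, y, z], [wx, wy, wz], jaw], ...]. A call has 1 to 12 rows; each row shifts and turns the commanded pose from where the row before left it, along the tool's axes as they then stand; what a row does not reach is not made up. A row lasts 1/12 s, in which the tool goes at most 41.7 mm and 7.16 degrees, less where a joint would pass 70% of its speed; a pose out of reach is approached as far as the arm can. A call with a gripper value outside its range is refused whole. The fingers move at their own pace and stop on an object; "newtons" is the grip in N (left out, the last holds). Time passes only in rows, so rows that do not move let the fingers close. It gives the time, the measured TCP pose, the force, the opening and the grip force at its end, in the units of the state.
- env.get_obs(): the state, without advancing time (a new reading comes with each control period).
- env.read_camera(name): name is "side" or "top" or "wrist"; returns (picture, depth): 400x640x3 uint8, blue, green, red; 400x640 float32, m along the optical axis (not along the pixel's ray), 0 where there is no reading.
- env.get_calibration(name): a dict with "fx", "fy", "cx", "cy" (pixels), "k1" (the pictures are not rectified: a ray, as slopes to the right and down, at radius r is drawn at 1 + k1 r^2 times it, then the intrinsics apply), "T" (4x4, takes a point from camera to world coordinates). Camera axes: x right, y down, z forward; pixel columns grow to the right and rows downward; lengths in m; the calibration is good to about 2 mm. A picture is of the moment at which its call begins: read the wrist's pose just before it. get_calibration takes no time and is no camera call; for the wrist camera it gives the pose at the moment of the call.
- env.sign_off(): hands the job in; it is judged then, once.
The state is a dict: "time_s": time; "qpos": joint angles; "joint_velocities": joint speeds; "effort": joint torques, N m; "tool_pos": TCP position; "tool_rot": TCP orientation; "force": force on the tool from outside, world axes, zero at the start; "wrist_torque": the same for the moment, N m; "grip_width": finger opening in m; "grasp_force": force on a finger pad.
Only numpy, scipy, OpenCV 4.12 (cv2) and the standard library are available. Lean on these libraries where they do the work, as an engineer would, in place of code of your own. Each camera call takes 0.05 s, during which the arm holds its last target. There are 200 camera calls.

### The job

A box of staples that should weigh 150 g lies in one pan of the balance on the desk. Stand the 100 g weight and the 50 g weight (the middle and the smallest of the three steel weights) side by side in the empty pan, so that the beam comes to rest level. Leave the largest weight on the desk.

Things in the scene. Friction and masses are not known exactly. Their poses are not given: they have to be found in the camera images.
- weight_mid: Steel cylindrical weight with a lifting knob on top, standing loose on the desk: the middle-sized of three, 100 g, body 26 mm in diameter and 26 mm high, 38 mm high with the knob. It stands to the right of the balance in a rough row with two others, in any order; the largest (34 mm in diameter, 48 mm high, 200 g) is not needed. Origin at the centre of its underside, z up.
- weight_small: Steel cylindrical weight with a lifting knob on top, standing loose on the desk: the smallest of three, 50 g, body 18 mm in diameter and 20 mm high, 29 mm high with the knob. It stands in the same row. Origin at the centre of its underside, z up.
- empty_pan (a point): Centre of the floor of the empty pan: the right-hand (-y) of two round metal pans, 220 mm apart on top of the balance's beam. Flat inside over 110 mm diameter; rim 130 mm across, 5 mm above the floor. Floor about 80 mm above the desk at first, until the last needed weight is in; 68 mm when level. z up, y along the beam to the other pan, x across it, roughly world +x. Balance fixed, turned up to 0.3 rad.
- beam (a joint): Tilt of the balance's beam, rad: 0 level, negative with the empty pan high; stops at -0.11 and 0.11, reached at 40 g too much on a side; settles in 1 s. The pans stay horizontal and move straight up and down; where in a pan a load stands makes no difference. At the start the left pan is down with the box of staples (30x52x21 mm, 150 g).
Not all that is in view belongs to the job. Leave any pink or turquoise look-alike of the weight_mid alone. What is shaped like the weight_small but red is not meant.

How it is judged:
By the outcome, as a careful person would: the job done as asked, in the order asked, and still so for the second after the job is handed in, with the robot touching nothing.
It also fails if it takes over 48 s, if anything falls off the work surface, if the arm or the gripper's body presses on something with over 40 N, if the wrist force passes 120 N, or if a joint passes its speed limit or range.

## Working session

There is one attempt and no reset: what is moved stays moved. The work goes in short steps, Python scripts to look and compute and a tool call to move; the robot and the scene stay as the last step left them, time stands still between calls to the robot, and variables do not carry over. Pictures are saved under pics/ and viewed, at most 10 in all, crops included, and the job is handed in when it is done.

Besides the shell and the picture viewer there is one more tool, called after "Request:" by a JSON object that holds its "fn" and its "kwargs", one argument or row to a line. drive_tool: Moves the arm, as the interface text tells. Its arguments: {"type":"object","properties":{"moves":{"type":"array"},"newtons":{"type":"number"}},"required":["moves"]}

```bash
mkdir -p pics; cat > h.py <<'E'
import numpy as np, cv2
from cell import env
def ray(cal,u,v):
    x=(u-cal["cx"])/cal["fx"]; y=(v-cal["cy"])/cal["fy"]; a,b=x,y
    for _ in range(20):
        s=1+cal["k1"]*(a*a+b*b); a,b=x/s,y/s
    T=np.array(cal["T"]); return T[:3,3],T[:3,:3]@np.array([a,b,1.])
def onplane(cal,u,v,z):
    o,d=ray(cal,u,v); return o+d*(z-o[2])/d[2]
def atdepth(cal,u,v,dep):
    o,d=ray(cal,u,v); return o+d*dep
E
python3 - <<'E'
from h import *
np.set_printoptions(precision=3,suppress=True)
o=env.get_obs(); print(o["time_s"],o["tool_pos"],o["tool_rot"],o["force"],o["grip_width"])
for n in("top","side"):
    p,d=env.read_camera(n); c=env.get_calibration(n); cv2.imwrite(f"pics/{n}0.png",p); np.savez(f"{n}0.npz",p=p,d=d)
    print(n,c)
E
```

```text
0.0 [0.215 0.613 0.243] [-179.891    0.008  160.704] [ 0.496 -0.5   -0.133] 0.08719521069776075
top {'fx': 422.72260148403456, 'fy': 422.72260148403456, 'cx': 319.8360460118771, 'cy': 204.51290114475478, 'k1': -0.09189802160003478, 'T': array([[ 0.002, -0.985,  0.175,  0.377],
       [-1.   , -0.003, -0.005, -0.103],
       [ 0.005, -0.175, -0.985,  0.955],
       [ 0.   ,  0.   ,  0.   ,  1.   ]])}
side {'fx': 378.32353633898333, 'fy': 378.32353633898333, 'cx': 319.5832756513393, 'cy': 195.64837096874578, 'k1': 0.017233946119619217, 'T': array([[ 0.981, -0.098,  0.168,  0.364],
       [-0.194, -0.442,  0.876, -0.862],
       [-0.011, -0.892, -0.452,  0.453],
       [ 0.   ,  0.   ,  0.   ,  1.   ]])}
```

View pics/top0.png

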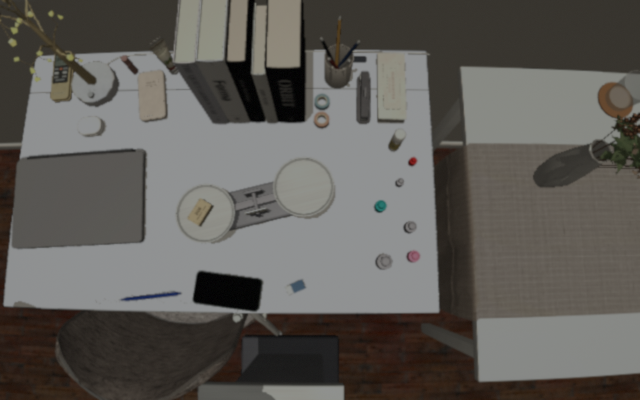

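View pics/side0.png

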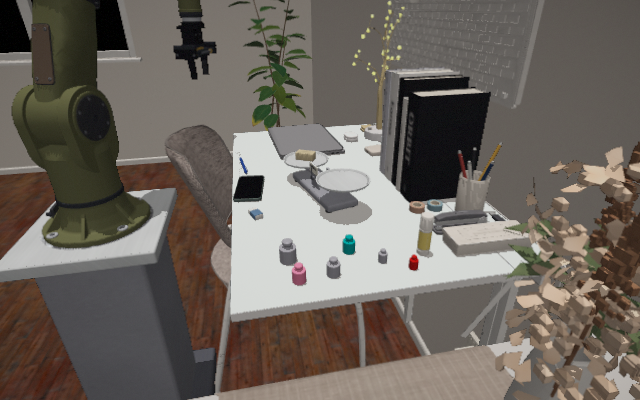

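The top view shows the steel candidates at (384,261) large, (410,227) middle and (400,182) small. The look-alikes are turquoise (380,206), pink (414,256) and red (413,161). The empty pan is at (304,188) and the loaded one at (206,213). In the side view the grey middle weight is at (333,268) and the grey small one at (382,256), so those two fit by colour and size. Next I'll measure them and confirm in one enlarged crop.

```bash
python3 - <<'E'
from h import *
np.set_printoptions(precision=4,suppress=True)
P={}
for n in("top","side"):
    f=np.load(f"{n}0.npz"); c=env.get_calibration(n); d=f["d"]
    W=np.array([[atdepth(c,u,v,d[v,u]) for u in range(640)] for v in range(400)]); W[d==0]=np.nan; P[n]=(f["p"],W)
    np.save(n+"W.npy",W)
B={"large":(384,261),"mid":(410,227),"small":(400,182),"turq":(380,206),"pink":(414,256),"red":(413,161)}
S={"large":(287,252),"mid":(333,268),"small":(382,256),"turq":(348,245),"pink":(299,274),"red":(413,262)}
for n,D in(("top",B),("side",S)):
    p,W=P[n]
    for k,(u,v) in D.items():
        r=14; w=W[v-r:v+r,u-r:u+r].reshape(-1,3); q=w[(w[:,2]>.006)&(w[:,2]<.06)]
        lo,hi=np.nanpercentile(q,[2,98],axis=0); print(n,k,len(q),"mid",(lo+hi)/2,"size",hi-lo,"zmax",np.nanmax(q[:,2]))
# empty pan
p,W=P["top"]
for c0 in((304,188),(206,213)):
    m=np.zeros((400,640),np.uint8); w=W[...,2]; m[(w>.05)&(w<.11)]=255
    m2=np.zeros_like(m); cv2.circle(m2,c0,37,255,-1); m&=m2
    cs,_=cv2.findContours(m,cv2.RETR_EXTERNAL,cv2.CHAIN_APPROX_NONE); k=max(cs,key=cv2.contourArea)
    (x,y),r=cv2.minEnclosingCircle(k); zf=np.nanmedian(w[c0[1]+8:c0[1]+14,c0[0]-20:c0[0]+20]); e=cv2.fitEllipse(k)
    cal=env.get_calibration("top"); print("pan",(x,y),r,e,"floor z",zf,onplane(cal,*e[0],zf+.005))
a=cv2.resize(P["top"][0][150:280,355:435],None,fx=4.5,fy=4.5,interpolation=cv2.INTER_CUBIC)
b=cv2.resize(P["side"][0][220:300,270:430],None,fx=2.7,fy=2.7,interpolation=cv2.INTER_CUBIC)
o=np.zeros((585,800,3),np.uint8); o[:,:360]=a; o[:216,365:797]=b; cv2.imwrite("pics/crop1.png",o)
E
```

```text
top large 212 mid [ 0.4153 -0.2478  0.0304] size [0.0317 0.0312 0.0404] zmax 0.05131940735028373
top mid 127 mid [ 0.493  -0.3096  0.024 ] size [0.0237 0.0249 0.034 ] zmax 0.041701119835103606
top small 64 mid [ 0.6017 -0.2897  0.019 ] size [0.0262 0.0164 0.0258] zmax 0.03307683778261872
top turq 121 mid [ 0.5404 -0.2427  0.024 ] size [0.0237 0.0229 0.0323] zmax 0.040800860203357714
top pink 128 mid [ 0.4271 -0.3146  0.0252] size [0.0228 0.0233 0.0309] zmax 0.042338860119953914
top red 61 mid [ 0.6466 -0.3216  0.0184] size [0.0157 0.015  0.0242] zmax 0.03209926842626276
side large 376 mid [ 0.4157 -0.2783  0.0276] size [0.0305 0.074  0.0405] zmax 0.0487150534521949
side mid 230 mid [ 0.4924 -0.3134  0.0226] size [0.0226 0.0179 0.0308] zmax 0.03866043484013876
side small 103 mid [ 0.5959 -0.2919  0.0176] size [0.0152 0.0135 0.0225] zmax 0.029746152442783724
side turq 193 mid [ 0.5243 -0.2739  0.0225] size [0.0535 0.0714 0.0304] zmax 0.03926967365965728
side pink 261 mid [ 0.4263 -0.295   0.0221] size [0.0266 0.0647 0.0313] zmax 0.03832151392174388
side red 157 mid [ 0.6633 -0.3068  0.0177] size [0.0493 0.0471 0.0228] zmax 0.0294321147406017
pan (299.9644470214844, 187.0118408203125) 33.578216552734375 ((302.16375732421875, 186.39715576171875), (58.19538497924805, 62.97288513183594), 73.99024963378906) floor z 0.08075191186456415 [ 0.57   -0.0705  0.0858]
pan (204.7857208251953, 213.2142791748047) 30.30954933166504 ((204.7234649658203, 212.9538116455078), (57.17141342163086, 59.88812255859375), 44.90119552612305) floor z 0.05689712139762104 [0.5165 0.1396 0.0619]
```

View pics/crop1.png

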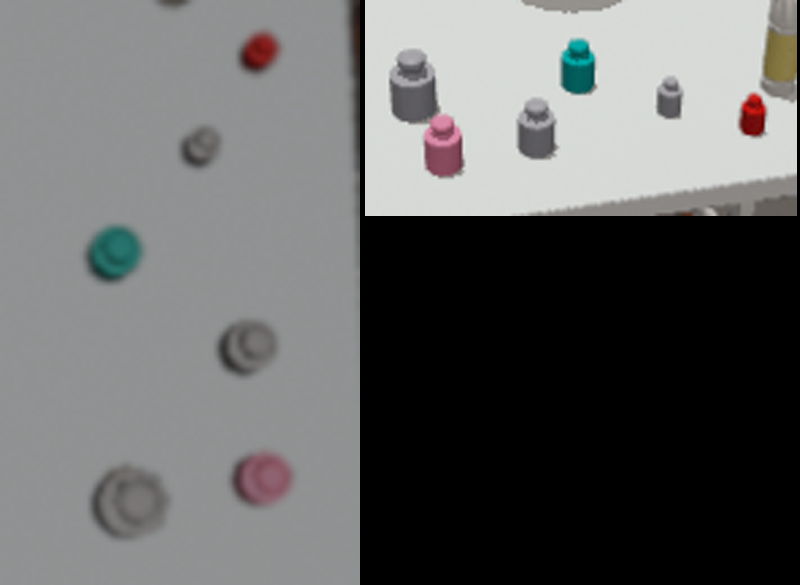

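The crop confirms it: plain grey steel weights stand at (410,227) for the middle one and (400,182) for the small one in the top view. The turquoise, pink and red ones are look-alikes. The measured sizes, heights and pan spacing (217 mm against 220 mm) agree with the description, so I'm starting the move.

Request:
{"fn": "drive_tool", "kwargs": {
  "moves": [
    [[-34.5, -23, 0], [0, 0, -0.112], 0.2],
    [[-31.5, -26.5, 0], [0, 0, -0.112], 0.2],
    [[-28.5, -30, 0], [0, 0, -0.113], 0.2],
    [[-25, -33, 0], [0, 0, 0], 0.2],
    [[-25, -33, 0], [0, 0, 0], 0.2],
    [[-25, -33, 0], [0, 0, 0], 0.2],
    [[-25, -33, 0], [0, 0, 0], 0.2],
    [[-25, -33, 0], [0, 0, 0], 0.2],
    [[-25, -33, 0], [0, 0, 0], 0.2],
    [[-25, -33, 0], [0, 0, 0], 0.2],
    [[-25, -33, 0], [0, 0, 0], 0.2],
    [[-25, -33, 0], [0, 0, 0], 0.2]
  ],
  "newtons": 15
}}

```text
time_s: 1.1
tool_pos: [0.5152, 0.2156, 0.2444]
tool_rot: [180.0, -0.0, -180.0]
force: [0.1, 2.2, -0.2]
grip_width: 0.0697
grasp_force: 0.0
```

Request:
{"fn": "drive_tool", "kwargs": {
  "moves": [
    [[0, -41, 0], [0, 0, 0], 0.2],
    [[0, -41, 0], [0, 0, 0], 0.2],
    [[0, -41, 0], [0, 0, 0], 0.2],
    [[0, -41, 0], [0, 0, 0], 0.2],
    [[0, -41, 0], [0, 0, 0], 0.2],
    [[0, -41, 0], [0, 0, 0], 0.2],
    [[0, -41, 0], [0, 0, 0], 0.2],
    [[0, -41, 0], [0, 0, 0], 0.2],
    [[2, -41, 0], [0, 0, 0], 0.2],
    [[5, -41, 0], [0, 0, 0], 0.2],
    [[5, -41, 0], [0, 0, 0], 0.2],
    [[5, -41, 0], [0, 0, 0], 0.2]
  ]
}}

```text
time_s: 2.1
tool_pos: [0.497, -0.2762, 0.2444]
tool_rot: [180.0, 0.0, -180.0]
force: [1.3, -0.2, 0.2]
grip_width: 0.0695
grasp_force: 0.0
```

Request:
{"fn": "drive_tool", "kwargs": {
  "moves": [
    [[5, -34, 0], [0, 0, 0], 0.2],
    [[0, 0, 20], [0, 0, 0], 0.2],
    [[0, 0, 20], [0, 0, 0], 0.2],
    [[0, 0, 0], [0, 0, 0], 0.2]
  ]
}}

```text
time_s: 2.43
tool_pos: [0.4902, -0.3078, 0.2004]
tool_rot: [179.8, -0.4, 179.9]
force: [-0.5, 0.9, -0.1]
grip_width: 0.0697
grasp_force: 0.0
```

```bash
python3 - <<'E'
from h import *
o=env.get_obs(); print(o["time_s"],o["tool_pos"],np.round(o["qpos"],0))
c=env.get_calibration("wrist"); p,d=env.read_camera("wrist"); cv2.imwrite("pics/w1.png",p); np.savez("w1.npz",p=p,d=d,T=c["T"]); print(c)
E
```

```text
2.4333 [ 0.49020091 -0.30777971  0.20043612] [ -4.  13.  39.  98.  -9.  72. 127.]
{'fx': 353.37872064174013, 'fy': 353.37872064174013, 'cx': 322.0206397811039, 'cy': 198.96859616715747, 'k1': -0.042673154398342746, 'T': array([[ 0.00189465,  0.97022649,  0.24219201,  0.42331312],
       [ 0.99999465, -0.00248366,  0.00212669, -0.309561  ],
       [ 0.00266489,  0.24218669, -0.97022601,  0.34107264],
       [ 0.        ,  0.        ,  0.        ,  1.        ]])}
```

View pics/w1.png

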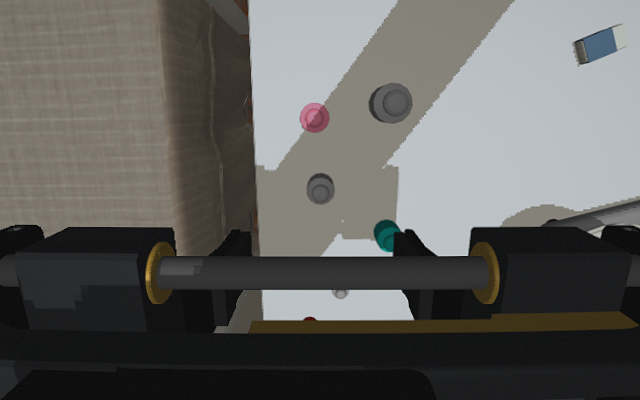

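In the wrist view the middle weight is at (320,188), between the fingers. Pink is at (314,117), large at (391,103), turquoise at (387,236), and the small weight is at about (341,293). I'll refine the position.

```bash
python3 - <<'E'
from h import *
np.set_printoptions(precision=4,suppress=True)
f=np.load("w1.npz"); p,d=f["p"],f["d"]; c=env.get_calibration("wrist"); c["T"]=f["T"]
def m(u,v,r,lo,hi):
    q=np.array([atdepth(c,i,j,d[j,i]) for j in range(v-r,v+r) for i in range(u-r,u+r)])
    q=q[(q[:,2]>lo)&(q[:,2]<hi)]; a,b=np.percentile(q,[1,99],axis=0); print(len(q),(a+b)/2,b-a)
m(320,188,22,.006,.06); m(320,190,22,.031,.06)
T=np.load("topW.npy")
for (u,v,r) in((410,227,10),(400,182,8)):
    q=T[v-r:v+r,u-r:u+r].reshape(-1,3); q=q[(q[:,2]>.025)&(q[:,2]<.06)]; print("top",np.median(q,axis=0))
print("knob ray",onplane(c,320,192,.038))
E
```

```text
682 [ 0.4931 -0.3107  0.0234] [0.0242 0.0238 0.0314]
247 [ 0.4933 -0.3104  0.0368] [0.0144 0.0147 0.0056]
top [ 0.4925 -0.3084  0.029 ]
top [ 0.5967 -0.2899  0.0288]
knob ray [ 0.4926 -0.3107  0.038 ]
```

Request:
{"fn": "drive_tool", "kwargs": {
  "moves": [
    [[-3, -2.7, 36], [0, 0, 0], 0.3],
    [[0, 0, 40], [0, 0, 0], 0.3],
    [[0, 0, 40], [0, 0, 0], 0.3],
    [[0, 0, 30], [0, 0, 0], 0.3],
    [[0, 0, 18], [0, 0, 0], 0.3],
    [[0, 0, 10], [0, 0, 0], 0.3],
    [[0, 0, 0], [0, 0, 0], 0.3],
    [[0, 0, 0], [0, 0, 0], 1],
    [[0, 0, 0], [0, 0, 0], 1],
    [[0, 0, 0], [0, 0, 0], 1],
    [[0, 0, 0], [0, 0, 0], 1],
    [[0, 0, 0], [0, 0, 0], 1]
  ],
  "newtons": 20
}}

```text
time_s: 3.48
tool_pos: [0.4964, -0.3114, 0.0316]
tool_rot: [-180.0, 0.1, -180.0]
force: [0.3, 0.5, -0.3]
grip_width: 0.0355
grasp_force: 0.0
```

Request:
{"fn": "drive_tool", "kwargs": {
  "moves": [
    [[3, 0.5, 6], [0, 0, 0], 0.6],
    [[0, 0, 0], [0, 0, 0], 1],
    [[0, 0, 0], [0, 0, 0], 1],
    [[0, 0, 0], [0, 0, 0], 1],
    [[0, 0, 0], [0, 0, 0], 1],
    [[0, 0, 0], [0, 0, 0], 1]
  ]
}}

```text
time_s: 3.98
tool_pos: [0.4927, -0.3106, 0.0244]
tool_rot: [180.0, -0.0, -180.0]
force: [0.2, -0.8, -0.5]
grip_width: 0.0257
grasp_force: 20.0
```

Request:
{"fn": "drive_tool", "kwargs": {
  "moves": [
    [[0, 0, -30], [0, 0, 0], 1],
    [[0, 0, -40], [0, 0, 0], 1],
    [[0, 0, -40], [0, 0, 0], 1],
    [[0, 0, -20], [0, 0, 0], 1],
    [[-5, 20, 0], [0, 0, 0], 1],
    [[-10, 39, 0], [0, 0, 0], 1],
    [[-10, 39, 0], [0, 0, 0], 1],
    [[-10, 39, 0], [0, 0, 0], 1],
    [[-10, 39, 0], [0, 0, 0], 1],
    [[-10, 39, 0], [0, 0, 0], 1],
    [[0, 16, 0], [0, 0, 0], 1],
    [[0, 0, 0], [0, 0, 0], 1]
  ]
}}

```text
time_s: 4.98
tool_pos: [0.5484, -0.073, 0.1542]
tool_rot: [179.8, -0.0, -179.5]
force: [0.2, 0.5, -1.3]
grip_width: 0.0253
grasp_force: 20.0
```

```bash
python3 - <<'E'
from h import *
from scipy.optimize import least_squares
np.set_printoptions(precision=4,suppress=True)
W=np.load("topW.npy"); q=W[140:240,255:350].reshape(-1,3); q=q[(q[:,2]>.07)&(q[:,2]<.1)]
xy=q[:,:2].astype(np.float32); h=cv2.convexHull(xy)[:,0]
s=least_squares(lambda t:np.hypot(h[:,0]-t[0],h[:,1]-t[1])-.064,[.57,-.07],loss="soft_l1",f_scale=.002); print(s.x,s.fun*1e3,xy.min(0),xy.max(0))
E
```

```text
[ 0.5714 -0.0721] [ 1.5375  0.311  -0.1202 -0.2441 -0.15   -0.0961  0.3274  0.2017 -0.0622
 51.0242 52.7631  0.2948  0.1758 -0.0097  0.1702 -0.049   0.1749  0.4874
  0.1523 -0.0678 -0.2508  0.1552  0.2738  0.6152  0.3047  0.6729 -0.1877
  0.275   0.6842  0.293  -0.1437 -0.      0.9507  1.1416  0.715  -0.114 ] [ 0.5071 -0.1355] [0.635  0.0296]
```

Request:
{"fn": "drive_tool", "kwargs": {
  "moves": [
    [[-1, 1, 25], [0, 0, 0], 1],
    [[0, 0, 15], [0, 0, 0], 1],
    [[0, 0, 6], [0, 0, 0], 1],
    [[0, 0, 3], [0, 0, 0], 1],
    [[0, 0, 0], [0, 0, 0], 1],
    [[0, 0, 0], [0, 0, 0], 1]
  ]
}}

```text
time_s: 5.48
tool_pos: [0.5491, -0.0793, 0.1063]
tool_rot: [-180.0, 0.1, 180.0]
force: [0.1, 0.0, -1.5]
grip_width: 0.0253
grasp_force: 20.0
```

Request:
{"fn": "drive_tool", "kwargs": {
  "moves": [
    [[0, 7, -2], [0, 0, 0], 1],
    [[0, 0, 2], [0, 0, 0], 1],
    [[0, 0, 1], [0, 0, 0], 1],
    [[0, 0, 0], [0, 0, 0], 1],
    [[0, 0, 0], [0, 0, 0], 1]
  ]
}}

```text
time_s: 5.9
tool_pos: [0.5487, -0.0716, 0.1047]
tool_rot: [180.0, 0.0, -180.0]
force: [0.2, -0.5, -0.7]
grip_width: 0.025
grasp_force: 20.0
```

```bash
python3 - <<'E'
from h import *
p,d=env.read_camera("side"); cv2.imwrite("pics/s2.png",cv2.resize(p[60:240,220:440],None,fx=3,fy=3,interpolation=cv2.INTER_CUBIC)); o=env.get_obs(); print(o["tool_pos"],o["force"],o["grasp_force"])
E
```

```text
[ 0.54868579 -0.07170913  0.10466642] [ 0.65113682  0.31702087 -0.69520829] 19.995833970970125
```

View pics/s2.png

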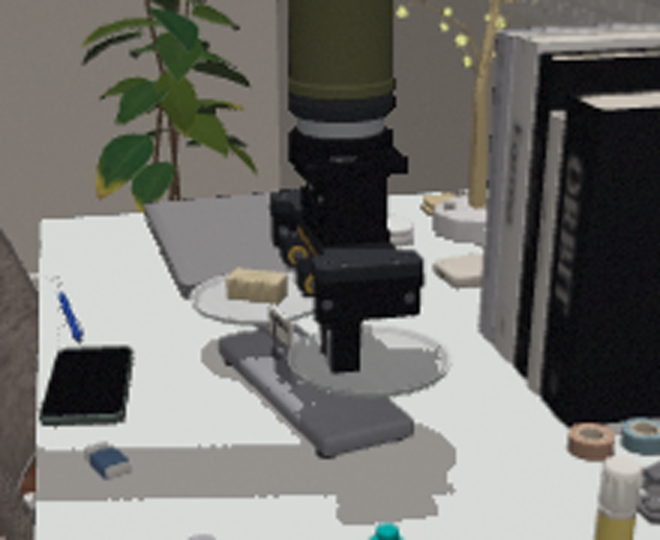

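The side view shows the held middle weight just above the floor of the empty pan, clear of the rim. I'll lower it the last millimetre, release a little and lift.

Request:
{"fn": "drive_tool", "kwargs": {
  "moves": [
    [[0, 0, 0.8], [0, 0, 0], 1],
    [[0, 0, 0], [0, 0, 0], 1],
    [[0, 0, 0], [0, 0, 0], 0.6],
    [[0, 0, 0], [0, 0, 0], 0.55],
    [[0, 0, 0], [0, 0, 0], 0.55],
    [[0, 0, 0], [0, 0, 0], 0.55],
    [[0, 0, 0], [0, 0, 0], 0.55]
  ]
}}

```text
time_s: 6.53
tool_pos: [0.5487, -0.0716, 0.1038]
tool_rot: [180.0, 0.0, -180.0]
force: [-0.3, -0.2, -0.1]
grip_width: 0.0383
grasp_force: 0.0
```

Request:
{"fn": "drive_tool", "kwargs": {
  "moves": [
    [[0, 0, -10], [0, 0, 0], 0.55],
    [[0, 0, -25], [0, 0, 0], 0.55],
    [[0, 0, -35], [0, 0, 0], 0.55],
    [[0, 0, -25], [0, 0, 0], 0.4],
    [[-5, -35, 0], [0, 0, 0], 0.3],
    [[-5, -38, 0], [0, 0, 0], 0.3],
    [[-5, -38, 0], [0, 0, 0], 0.3],
    [[-5, -38, 0], [0, 0, 0], 0.3],
    [[-5, -38, 0], [0, 0, 0], 0.3],
    [[-5, -31, 0], [0, 0, 0], 0.3],
    [[0, 0, 0], [0, 0, 0], 0.3]
  ]
}}

```text
time_s: 7.45
tool_pos: [0.5767, -0.2985, 0.1997]
tool_rot: [-179.6, -0.0, 179.5]
force: [-1.1, -0.7, 0.0]
grip_width: 0.061
grasp_force: 0.0
```

```bash
python3 - <<'E'
from h import *
np.set_printoptions(precision=4,suppress=True)
o=env.get_obs(); print(o["tool_pos"],np.round(o["qpos"],0))
c=env.get_calibration("wrist"); p,d=env.read_camera("wrist"); t,dt=env.read_camera("top")
ct=env.get_calibration("top")
a=cv2.resize(p,(400,250)); b=cv2.resize(t[140:270,240:430],(400,274),interpolation=cv2.INTER_CUBIC)
cv2.imwrite("pics/w2.png",np.vstack([a,b]))
def m(c,d,u0,u1,v0,v1,lo,hi):
    q=np.array([atdepth(c,i,j,d[j,i]) for j in range(v0,v1) for i in range(u0,u1) if d[j,i]>0])
    q=q[(q[:,2]>lo)&(q[:,2]<hi)]
    if len(q): a,b=np.percentile(q,[1,99],axis=0); print(len(q),(a+b)/2,b-a)
m(ct,dt,270,338,155,220,.098,.13)
np.savez("w2.npz",p=p,d=d,T=c["T"])
q=np.array([[*atdepth(c,i,j,d[j,i]),i,j] for j in range(400) for i in range(640) if d[j,i]>0]); s=(abs(q[:,0]-.597)<.03)&(abs(q[:,1]+.29)<.03)&(q[:,2]>.006)&(q[:,2]<.05)
q=q[s]; print(len(q)); 
if len(q): a,b=np.percentile(q,[1,99],axis=0); print((a+b)/2,b-a)
E
```

```text
[ 0.5767 -0.2985  0.1997] [ -4.  22.  37.  88. -14.  74. 124.]
128 [ 0.5501 -0.0721  0.1105] [0.0238 0.0227 0.0214]
325
[  0.5967  -0.2911   0.0182 333.12   203.    ] [ 0.0166  0.0167  0.0234 17.76   20.    ]
```

View pics/w2.png

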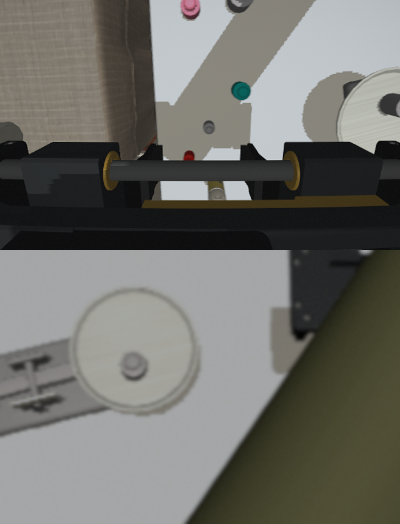

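The top crop shows the middle weight upright in the pan at about (134,364). In the wrist part the grey small weight is at (208,127), with the red one well off at (189,155).

Request:
{"fn": "drive_tool", "kwargs": {
  "moves": [
    [[-9, -0.7, 36], [0, 0, 0], 0.4],
    [[-9, -0.7, 36], [0, 0, 0], 0.4],
    [[0, 0, 36], [0, 0, 0], 0.5],
    [[0, 0, 30], [0, 0, 0], 0.5],
    [[0, 0, 18], [0, 0, 0], 0.5],
    [[0, 0, 8], [0, 0, 0], 0.5],
    [[0, 0, 0], [0, 0, 0], 0.5],
    [[0, 0, 0], [0, 0, 0], 0.5]
  ],
  "newtons": 15
}}

```text
time_s: 8.22
tool_pos: [0.5976, -0.2901, 0.0358]
tool_rot: [180.0, 0.1, -179.9]
force: [-0.6, 0.2, 0.7]
grip_width: 0.0437
grasp_force: 0.0
```

Request:
{"fn": "drive_tool", "kwargs": {
  "moves": [
    [[1, -1, 9], [0, 0, 0], 0.5],
    [[0, 0, 3], [0, 0, 0], 0.5],
    [[0, 0, 0], [0, 0, 0], 0.7],
    [[0, 0, 0], [0, 0, 0], 1],
    [[0, 0, 0], [0, 0, 0], 1],
    [[0, 0, 0], [0, 0, 0], 1],
    [[0, 0, 0], [0, 0, 0], 1],
    [[0, 0, 0], [0, 0, 0], 1]
  ]
}}

```text
time_s: 8.88
tool_pos: [0.596, -0.292, 0.0231]
tool_rot: [180.0, 0.0, -180.0]
force: [0.7, 1.0, 1.4]
grip_width: 0.0174
grasp_force: 15.0
```

Request:
{"fn": "drive_tool", "kwargs": {
  "moves": [
    [[0, 0, -25], [0, 0, 0], 1],
    [[0, 0, -40], [0, 0, 0], 1],
    [[0, 0, -40], [0, 0, 0], 1],
    [[0, 0, -25], [0, 0, 0], 1],
    [[0, 20, 0], [0, 0, 0], 1],
    [[0, 39, 0], [0, 0, 0], 1],
    [[1, 39, 0], [0, 0, 0], 1],
    [[1, 39, 0], [0, 0, 0], 1],
    [[0, 39, 0], [0, 0, 0], 1],
    [[0, 30, 0], [0, 0, 0], 1],
    [[0, 14, 0], [0, 0, 0], 1],
    [[0, 0, 0], [0, 0, 0], 1]
  ]
}}

```text
time_s: 9.88
tool_pos: [0.594, -0.066, 0.1525]
tool_rot: [179.8, -0.0, -179.5]
force: [-0.0, 1.0, -0.2]
grip_width: 0.0173
grasp_force: 15.0
```

Request:
{"fn": "drive_tool", "kwargs": {
  "moves": [
    [[0, 0, 10], [0, 0, 0], 1],
    [[0, 0, 0], [0, 0, 0], 1],
    [[0, 0, 0], [0, 0, 0], 1],
    [[0, 0, 0], [0, 0, 0], 1]
  ]
}}

```text
time_s: 10.22
tool_pos: [0.5933, -0.0742, 0.1424]
tool_rot: [-180.0, -0.0, 179.8]
force: [0.8, 0.6, -0.3]
grip_width: 0.0174
grasp_force: 15.0
```

Request:
{"fn": "drive_tool", "kwargs": {
  "moves": [
    [[0, 2, 18], [0, 0, 0], 1],
    [[0, 0, 12], [0, 0, 0], 1],
    [[0, 0, 6], [0, 0, 0], 1],
    [[0, 0, 2], [0, 0, 0], 1],
    [[0, 0, 1.5], [0, 0, 0], 1],
    [[0, 0, 1.5], [0, 0, 0], 1],
    [[0, 0, 1.5], [0, 0, 0], 1],
    [[0, 0, 1.5], [0, 0, 0], 1],
    [[0, 0, 1.5], [0, 0, 0], 1],
    [[0, 0, 1.5], [0, 0, 0], 1],
    [[0, 0, 0], [0, 0, 0], 1],
    [[0, 0, 0], [0, 0, 0], 1]
  ]
}}

```text
time_s: 11.22
tool_pos: [0.5937, -0.0699, 0.0958]
tool_rot: [180.0, -0.0, -180.0]
force: [-0.7, 0.4, -0.6]
grip_width: 0.0173
grasp_force: 15.0
```

```bash
python3 - <<'E'
from h import *
p,d=env.read_camera("side"); cv2.imwrite("pics/s3.png",cv2.resize(p[100:240,240:440],None,fx=3.5,fy=3.5,interpolation=cv2.INTER_CUBIC)); o=env.get_obs(); print(o["tool_pos"],o["force"],o["grasp_force"])
E
```

```text
[ 0.59362685 -0.06990231  0.0957762 ] [-0.43172041 -0.16015755  0.33585036] 14.999990064825397
```

View pics/s3.png

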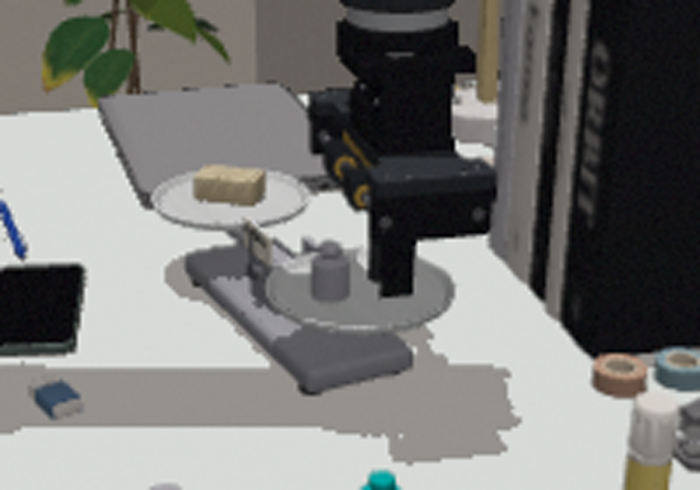

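The side view shows the pan already lowered under the held small weight at about (392,290). The middle weight stands upright at (330,275), with a clear gap between them. I'll release now.

Request:
{"fn": "drive_tool", "kwargs": {
  "moves": [
    [[0, 0, 0], [0, 0, 0], 0.76],
    [[0, 0, 0], [0, 0, 0], 0.7],
    [[0, 0, 0], [0, 0, 0], 0.65],
    [[0, 0, 0], [0, 0, 0], 0.6],
    [[0, 0, 0], [0, 0, 0], 0.6],
    [[0, 0, 0], [0, 0, 0], 0.6],
    [[0, 0, 0], [0, 0, 0], 0.6],
    [[0, 0, 0], [0, 0, 0], 0.6]
  ]
}}

```text
time_s: 11.93
tool_pos: [0.5937, -0.07, 0.0958]
tool_rot: [180.0, 0.0, -180.0]
force: [-0.5, 0.1, 0.4]
grip_width: 0.035
grasp_force: 0.0
```

Request:
{"fn": "drive_tool", "kwargs": {
  "moves": [
    [[0, 0, -8], [0, 0, 0], 0.6],
    [[0, 0, -20], [0, 0, 0], 0.6],
    [[0, 0, -35], [0, 0, 0], 0.6],
    [[0, 0, -35], [0, 0, 0], 0.6],
    [[0, -35, -10], [0, 0, 0], 0.6],
    [[0, -38, 0], [0, 0, 0], 0.6],
    [[0, -38, 0], [0, 0, 0], 0.6],
    [[0, -38, 0], [0, 0, 0], 0.6],
    [[0, -20, 0], [0, 0, 0], 0.6],
    [[0, 0, 0], [0, 0, 0], 0.6],
    [[0, 0, 0], [0, 0, 0], 0.6],
    [[0, 0, 0], [0, 0, 0], 0.6]
  ]
}}

```text
time_s: 12.93
tool_pos: [0.5941, -0.2376, 0.2039]
tool_rot: [179.9, 0.0, -179.9]
force: [0.1, 0.5, -0.5]
grip_width: 0.0347
grasp_force: 0.0
```

```bash
python3 - <<'E'
from h import *
np.set_printoptions(precision=4,suppress=True)
print(env.get_obs()["time_s"])
t,dt=env.read_camera("top"); p,d=env.read_camera("side"); ct=env.get_calibration("top")
a=cv2.resize(t[140:270,160:430],(540,260),interpolation=cv2.INTER_CUBIC); b=cv2.resize(p[120:240,240:440],(540,324),interpolation=cv2.INTER_CUBIC)
cv2.imwrite("pics/f.png",np.vstack([a,b]))
W=np.array([[atdepth(ct,u,v,dt[v,u]) for u in range(160,340)] for v in range(140,270)]).reshape(-1,3)
for c in((.5714,-.0721),(.5165,.1396)):
    r=np.hypot(W[:,0]-c[0],W[:,1]-c[1]); q=W[(r<.05)&(W[:,2]>.03)]; z=q[:,2]; m=np.median(z); print("floor",m)
    e=q[z>m+.006]; l,k=cv2.kmeans(e.astype(np.float32),2,None,(3,50,1e-5),5,0)[1:]
    for i in range(2): s=e[l[:,0]==i]; print(len(s),(s.min(0)+s.max(0))/2,s.max(0)-m)
E
```

```text
12.9333
floor 0.06888245784914715
66 [ 0.5945 -0.07    0.0878] [ 0.5344 -0.1304  0.0311]
134 [ 0.5501 -0.0717  0.0929] [ 0.494  -0.1291  0.0401]
floor 0.06927387877583469
202 [0.5286 0.1426 0.0853] [0.4767 0.0928 0.0243]
197 [0.5052 0.1541 0.0848] [0.4535 0.1027 0.0251]
```

View pics/f.png

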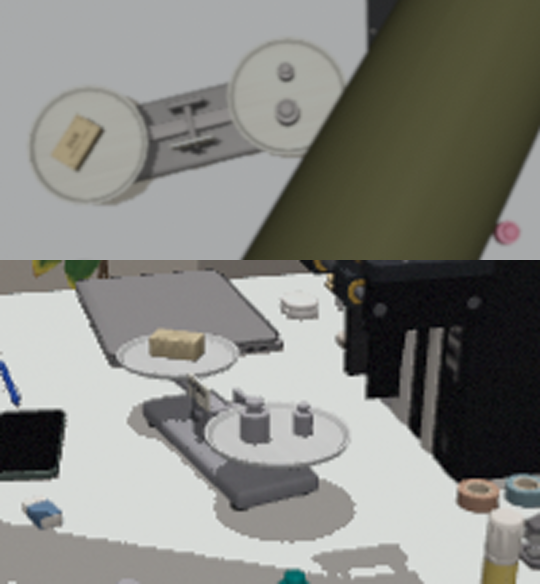

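Both weights stand upright side by side: in the top part the small is at (287,72) and the middle at (288,111). Both pan floors are at 69 mm, so the beam is level. I'll let it settle a little longer, then hand it in.

Request:
{"fn": "drive_tool", "kwargs": {
  "moves": [
    [[0, 0, 0], [0, 0, 0], 0.6],
    [[0, 0, 0], [0, 0, 0], 0.6],
    [[0, 0, 0], [0, 0, 0], 0.6],
    [[0, 0, 0], [0, 0, 0], 0.6],
    [[0, 0, 0], [0, 0, 0], 0.6],
    [[0, 0, 0], [0, 0, 0], 0.6],
    [[0, 0, 0], [0, 0, 0], 0.6],
    [[0, 0, 0], [0, 0, 0], 0.6],
    [[0, 0, 0], [0, 0, 0], 0.6],
    [[0, 0, 0], [0, 0, 0], 0.6],
    [[0, 0, 0], [0, 0, 0], 0.6],
    [[0, 0, 0], [0, 0, 0], 0.6]
  ]
}}

```text
time_s: 14.03
tool_pos: [0.5937, -0.239, 0.2038]
tool_rot: [180.0, 0.0, -180.0]
force: [0.1, 0.8, 0.1]
grip_width: 0.0347
grasp_force: 0.0
```

```bash
python3 -c "
from cell import env
print(env.sign_off())"
```

```text
the job is handed in; nothing more can be done
None
```

The job is handed in at about 14 s: the 100 g and 50 g weights stand side by side in the right-hand pan, the beam measured level (pan floors 68.9 and 69.3 mm above the desk), and I never moved the largest weight.

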